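# Spring check of the orange belt tensioner

### The job

Two belt tensioners from the X-ray table drive stand on the desk to have their springs checked. Push the arm of the one with the orange roller against its spring until its black pointer stands in the middle of the green band on its scale, never going into the red, and hold it there for two seconds. Then let it go so that it springs back to its stop, and leave the tensioner with the blue roller alone.

Things in the scene. Friction and masses are not known exactly. Their poses are not given: they have to be found in the camera images.
- orange_gauge: Tensioner with the orange roller; grey plate 12 mm thick, fixed to the desk, x -30 to 145, y +-110 mm. Origin: on the arm's pivot axis, at desk level; z up. The arm rests on its stop at -50 deg from x; pushed anticlockwise (seen from above, to +y) it turns up to 100 deg; the scale is red from 86 deg on. Hub radius 21, 49 mm high; two 32 mm high stop pins 42 mm from the pivot at +-74 deg.
- orange_roller (a point): Centre of the orange roller, 53 mm above the desk, 90 mm from the pivot: an upright cylinder 32 mm across, 31 to 78 mm high, on the arm's end; push its side or pinch it from above. x points outward along the arm. Arm below: 18 mm wide, top at 31 mm. Black pointer runs on to 138 mm from the pivot, top at 23 mm. Damped spring: 2 N at rest to 7 N at full travel; let go, it returns in about 2 s.
- orange_band (a point): Middle of the flat green band on the orange tensioner's white scale (ticks each 10 deg), 127 mm from the pivot, 15 mm high. The band spans 10 deg either side, radius 112 to 142 mm; its middle lies 23 to 66 deg of deflection from the arm's rest, differently each time; it stays put. x points outward from the pivot: the pointer is in the middle when the roller's x is in line with it.
- blue_roller (a point): Centre of the blue roller of the other tensioner, to be left alone. That one is otherwise alike, with the same sizes and its own green band and red end.

How it is judged:
By the outcome, as a careful person would: the job done as asked, in the order asked, and still so for the second after the job is handed in, with the robot touching nothing.
It also fails if it takes over 45 s, if anything falls off the work surface, if the arm or the gripper's body presses on something with over 40 N, if the wrist force passes 120 N, or if a joint passes its speed limit or range.

### The arm

A 7-joint arm with a two-finger parallel gripper is mounted at the origin on the work surface. World frame = base frame: x ahead of the robot, y to its left, z up, the work surface at z = 0. Lengths are in m, angles in rad, forces in N, time in s.
With the tool pointing down it reaches from about 0.425 to 1.025 m from the base axis. Payload 9.4 kg.
Tool frame: the origin (TCP) lies at the very end of the fingers, on their centre line; the grasp point (between the pads) lies 19 mm behind it; z points along the fingers, y is the line along which they close (so a half turn about z gives the same grasp; the last joint's range is limited). The gripper opens to 85 mm and grips with 20 to 120 N. Pads are 22 mm wide; open, the fingers measure 114 mm over their backs; the gripper's body (76 mm by 85 mm) begins 54 mm behind the grasp point. The pads swing forward as they close: fully open they stand 13 mm farther back than shut.
Start: joints at [1.117, 0.599, -0.003, 1.599, 0.002, 0.943, -0.08], TCP at [0.267, -0.674, 0.231] pointing down, gripper open.
Joint ranges: [-2.57, 2.57], [-0.35, 1.97], [-1.29, 1.29], [0.11, 2.56], [-1.05, 4.19], [0.11, 1.86], [-2.63, 2.63]. Speed limits (rad/s): [2.22, 2.22, 3.01, 3.01, 3.14, 3.14, 3.14].

### API

Orientations are given as a unit quaternion [w, x, y, z].
In Python, from plant import manip, vision gives the robot as it stands. The module is installed in compiled form; this text tells all that it offers.
- The arm moves only by the tool send_rows, never from a script. Its argument "plan" is a list of rows, each an object of numbers: "x", "y", "z": the shift along the tool's x, y, z in mm; "ax", "ay", "az": the turn, a rotation vector about the tool's x, y, z in degrees; "claw": the finger opening in mm, from 0 to 85.4. A call has 1 to 20 rows; each row shifts and turns the commanded pose from where the row before left it, along the tool's axes as they then stand; what a row does not reach is not made up. A row lasts 1/8 s, in which the tool goes at most 62.5 mm and 10.7 degrees, less where a joint would pass 70% of its speed; a pose out of reach is approached as far as the arm can. A call is refused whole if a number of a shift passes 62.5 or a number of a turn 10.7, either way. A call with a gripper value outside its range is refused whole. The fingers move at their own pace and stop on an object; "force" is the grip in N (left out, the last holds). Time passes only in rows, so rows that do not move let the fingers close. It gives the time, the measured TCP pose, the force, the opening and the grip force at its end, in the units of the state.
- manip.get_obs(): the state, without advancing time (a new reading comes with each control period).
- vision.snapshot(name): name is "scene" or "top"; returns the picture (420x560x3 uint8, blue, green, red); there is no depth.
- vision.camera_params(name): a dict with "fx", "fy", "cx", "cy" (pixels), "world_to_cam" (4x4, takes a point from world to camera coordinates). Camera axes: x right, y down, z forward; pixel columns grow to the right and rows downward; lengths in m; the calibration is good to about 2 mm. A picture is of the moment at which its call begins. camera_params takes no time and is no camera call.
- manip.finish_job(): hands the job in; it is judged then, once.
The state is a dict: "clock": time; "qpos": joint angles; "qd": joint speeds; "joint_torque": joint torques, N m; "eef_pos": TCP position; "tool_rot": TCP orientation; "contact_force": force on the tool from outside, world axes, zero at the start; "wrist_torque": the same for the moment, N m; "width": opening from 0.0 (shut) to 1.0 (fully open); "grasp_force": force on a finger pad.
Only numpy, scipy, OpenCV 4.12 (cv2) and the standard library are available. Lean on these libraries where they do the work, as an engineer would, in place of code of your own. Each camera call takes 0.05 s, during which the arm holds its last target. There are 200 camera calls.

## Working session

There is one attempt and no reset: what is moved stays moved. The work goes in short steps, Python scripts to look and compute and a tool call to move; the robot and the scene stay as the last step left them, time stands still between calls to the robot, and variables do not carry over. Pictures are saved under pics/ and viewed, at most 10 in all, crops included, and the job is handed in when it is done.

Besides the shell and the picture viewer there is one more tool, called after ">>>" by a JSON object that holds its "method" and its "body", one argument or row to a line. send_rows: Moves the arm, as the interface text tells. Its arguments: {"type":"object","properties":{"plan":{"type":"array","items":{"type":"object","properties":{"x":{"type":"number"},"y":{"type":"number"},"z":{"type":"number"},"ax":{"type":"number"},"ay":{"type":"number"},"az":{"type":"number"},"claw":{"type":"number"}}}},"force":{"type":"number"}},"required":["plan"]}

```bash
mkdir -p pics; python3 - <<'E'
from plant import manip, vision
import cv2
for n in ("top","scene"):
    cv2.imwrite(f"pics/{n}0.png",vision.snapshot(n)); p=vision.camera_params(n); print(n,p)
o=manip.get_obs(); print(o)
E
```

```text
top {'fx': 423.33295300257214, 'fy': 423.33295300257214, 'cx': 279.3986965883932, 'cy': 199.156767860541, 'world_to_cam': array([[-0.00312953, -0.99995081, -0.00941183, -0.04527944],
       [-0.98139894,  0.00487785, -0.19191748,  0.53968956],
       [ 0.19195395,  0.00863615, -0.98136594,  0.87918184],
       [ 0.        ,  0.        ,  0.        ,  1.        ]])}
scene {'fx': 384.99239331856745, 'fy': 384.99239331856745, 'cx': 287.85917646890766, 'cy': 202.74643516960876, 'world_to_cam': array([[ 0.79738663,  0.60312309, -0.020423  , -0.39876263],
       [ 0.33136672, -0.46588102, -0.82045778, -0.17204072],
       [-0.50435172,  0.64745456, -0.57134222,  1.12992912],
       [ 0.        ,  0.        ,  0.        ,  1.        ]])}
{'clock': 0.1, 'qpos': array([ 1.11730733,  0.6000518 , -0.00251228,  1.60004078,  0.00179564,
        0.94293408, -0.07976771]), 'qd': array([ 6.18318185e-05, -6.79140923e-04,  2.86693218e-03, -3.32987322e-03,
        8.35963322e-04,  2.50003681e-04, -1.01058888e-03]), 'joint_torque': array([ 4.50426538e-03, -7.77991605e+01,  1.56994253e+00, -2.58626086e+01,
        1.26414929e-02,  5.53568912e-03, -5.87847381e-06]), 'eef_pos': array([ 0.26656789, -0.67375693,  0.2305022 ]), 'tool_rot': array([-6.85934041e-04,  9.82300074e-01,  1.87312712e-01, -2.05631268e-04]), 'contact_force': array([-0.47323331, -0.38228408, -0.12279012]), 'wrist_torque': array([ 0.01388101, -0.02742257, -0.01074879]), 'grasp_force': 0.0, 'width': 1.0012338011260404}
```

View pics/top0.png

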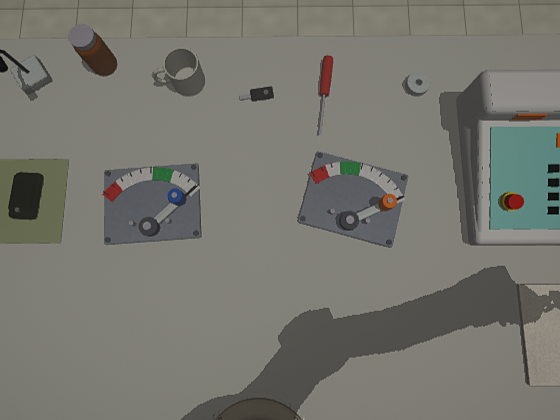

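View pics/scene0.png

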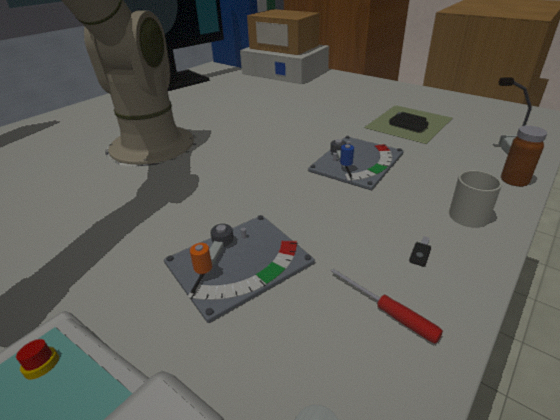

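The top view shows the orange tensioner on the right: hub about (348,220), roller (389,201), green band (350,168), red (319,175). The blue one is on the left at (150,226). The scene view shows the same, with the orange roller at (201,258) and the green band at (272,271).

```bash
cat > h.py <<'E'
from plant import manip, vision
import cv2, numpy as np
def ray(n,uv,z):
    p=vision.camera_params(n); T=p["world_to_cam"]; R=T[:3,:3]; c=-R.T@T[:3,3]
    d=R.T@np.array([(uv[0]-p["cx"])/p["fx"],(uv[1]-p["cy"])/p["fy"],1])
    return c+d*(z-c[2])/d[2]
def proj(n,P):
    p=vision.camera_params(n); q=p["world_to_cam"]@np.r_[P,1]
    return np.array([p["fx"]*q[0]/q[2]+p["cx"],p["fy"]*q[1]/q[2]+p["cy"]])
def blob(im,lo,hi,box):
    x0,y0,x1,y1=box; m=cv2.inRange(cv2.cvtColor(im[y0:y1,x0:x1],cv2.COLOR_BGR2HSV),lo,hi)
    n,l,s,c=cv2.connectedComponentsWithStats(m); i=1+np.argmax(s[1:,4]); return c[i]+[x0,y0],s[i],(l==i)
E
python3 - <<'E'
from h import *
im={n:cv2.imread(f"pics/{n}0.png") for n in("top","scene")}
box={"top":(290,140,420,260),"scene":(150,205,330,320)}
for n in im:
    g,s,_=blob(im[n],(45,80,40),(80,255,255),box[n]); print(n,"green",g,s,ray(n,g,.015))
    g,s,_=blob(im[n],(5,150,80),(20,255,255),box[n]); print(n,"orange",g,s,ray(n,g,.078),ray(n,g,.053))
    g,s,_=blob(im[n],(0,150,60),(4,255,255),box[n]); print(n,"red",g,s,ray(n,g,.015))
t=cv2.resize(im["top"][140:255,290:420],None,fx=6,fy=5.2,interpolation=cv2.INTER_CUBIC) 
t=cv2.resize(im["top"][145:255,290:415],None,fx=5,fy=5,interpolation=cv2.INTER_CUBIC)
s=im["scene"][210:320,155:325]
cv2.imwrite("pics/topc.png",t); 
E
```

```text
top green [349.88702929 167.48535565] [ 50  21  21  14 239] [ 0.62078246 -0.21085166  0.015     ]
top orange [389.13333333 200.63703704] [ 92  54  15  14 135] [ 0.53005264 -0.28148602  0.078     ] [ 0.53481941 -0.28784854  0.053     ]
top red [319.43888889 174.33888889] [ 20  26  20  17 180] [ 0.60479197 -0.13994981  0.015     ]
scene green [270.02492212 272.13395639] [106  57  29  22 321] [ 0.62218111 -0.21237686  0.015     ]
scene orange [200.27130045 258.47533632] [ 40  38  21  31 446] [ 0.55566398 -0.30101884  0.078     ] [ 0.5324024  -0.28486899  0.053     ]
scene red [287.65909091 247.34659091] [129  36  17  14 176] [ 0.60802499 -0.1428189   0.015     ]
```

View pics/topc.png

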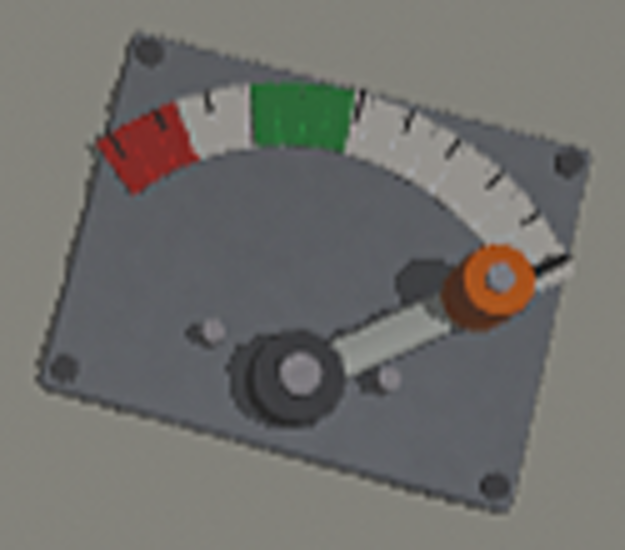

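The enlarged crop shows the hub top at crop (300,372), the roller top at (502,277), and bolts at (149,50), (569,163), (494,487) and (63,368). The pointer rests right of the scale.

```bash
python3 - <<'E'
from h import *
f=lambda u,v,z: ray("top",(290+(u+.5)/5-.5,145+(v+.5)/5-.5),z)
TL,TR,BR,BL=[f(*c,.013) for c in((149,50),(569,163),(494,487),(63,368))]
hub=f(300,372,.050); rol=f(502,277,.078); ptr=f(556,263,.02)
ang=lambda d:np.degrees(np.arctan2(d[1],d[0]))
xa=ang(TL-BL+TR-BR); ya=ang(TL-TR+BL-BR)-90
print("plate",xa,ya,"centre",(TL+TR+BR+BL)/4)
ctr=(TL+TR+BR+BL)/4; a=np.radians((xa+ya)/2)
print("pivot from plate",ctr[:2]-.0575*np.array([np.cos(a),np.sin(a)]),"hub",hub, "rol",rol,"r",np.linalg.norm((rol-hub)[:2]),ang(rol-hub),"ptr",ang(ptr-hub),np.linalg.norm((ptr-hub)[:2]))
for g in((.6208,-.2109),(.6222,-.2124)): d=np.array(g)-hub[:2]; print("band",ang(d),np.linalg.norm(d), ang(d)-(xa+ya)/2+50)
E
```

```text
plate -15.783090242517622 -15.972726234463948 centre [ 0.55027039 -0.21626835  0.013     ]
pivot from plate [ 0.49496419 -0.20053701] hub [ 0.49504062 -0.2004378   0.05      ] rol [ 0.53142561 -0.28340146  0.078     ] r 0.09059158644864417 -66.31940751721419 ptr -66.28438351963578 0.13399509070572696
band -4.755609604392707 0.1261938153083456 61.12229863409808
band -5.374139426864362 0.1277207965559814 60.50376881162642
```

>>> {"method": "send_rows", "body": {
  "plan": [
    {"x": 34, "y": -26.4, "claw": 0},
    {"x": 34, "y": -26.4, "claw": 0},
    {"x": 34, "y": -26.4, "claw": 0},
    {"x": 34, "y": -26.4, "claw": 0},
    {"x": 34, "y": -26.4, "claw": 0},
    {"x": 34, "y": -26.4, "claw": 0},
    {"x": 34, "y": -26.4, "claw": 0},
    {"x": 34, "y": -26.4, "claw": 0},
    {"x": 34, "y": -26.4, "claw": 0},
    {"x": 34, "y": -26.4, "claw": 0}
  ]
}}

```text
$.plan[0]: bad value
```

>>> {"method": "send_rows", "body": {
  "plan": [
    {"az": -9.3},
    {"az": -9.3},
    {"az": -9.3},
    {"az": -9.3},
    {"az": -9.3},
    {"az": -9.3},
    {"az": -9.3},
    {"az": -9.3},
    {"az": -9.3},
    {"az": -9},
    {"z": 0},
    {"z": 0}
  ]
}}

```text
$.plan[0]: bad value
```

>>> {"method": "send_rows", "body": {
  "plan": [
    {"x": 34, "y": -26.4, "z": 0, "ax": 0, "ay": 0, "az": 0, "claw": 0}
  ]
}}

```text
clock: 0.22
eef_pos: [0.286, -0.6389, 0.2304]
tool_rot: [0.0, 0.983, 0.185, -0.001]
contact_force: [0.8, 0.6, 0.2]
width: 0.818
grasp_force: 0.0
```

>>> {"method": "send_rows", "body": {
  "plan": [
    {"x": 34, "y": -26.4, "z": 0, "ax": 0, "ay": 0, "az": 0, "claw": 0},
    {"x": 34, "y": -26.4, "z": 0, "ax": 0, "ay": 0, "az": 0, "claw": 0},
    {"x": 34, "y": -26.4, "z": 0, "ax": 0, "ay": 0, "az": 0, "claw": 0},
    {"x": 34, "y": -26.4, "z": 0, "ax": 0, "ay": 0, "az": 0, "claw": 0},
    {"x": 34, "y": -26.4, "z": 0, "ax": 0, "ay": 0, "az": 0, "claw": 0},
    {"x": 34, "y": -26.4, "z": 0, "ax": 0, "ay": 0, "az": 0, "claw": 0},
    {"x": 34, "y": -26.4, "z": 0, "ax": 0, "ay": 0, "az": 0, "claw": 0},
    {"x": 34, "y": -26.4, "z": 0, "ax": 0, "ay": 0, "az": 0, "claw": 0},
    {"x": 34, "y": -26.4, "z": 0, "ax": 0, "ay": 0, "az": 0, "claw": 0}
  ]
}}

```text
clock: 1.35
eef_pos: [0.4862, -0.3022, 0.2311]
tool_rot: [-0.0, 0.982, 0.187, -0.0]
contact_force: [0.1, 0.2, 0.7]
width: -0.001
grasp_force: 0.0
```

>>> {"method": "send_rows", "body": {
  "plan": [
    {"x": 0, "y": 0, "z": 0, "ax": 0, "ay": 0, "az": -9.3, "claw": 0},
    {"x": 0, "y": 0, "z": 0, "ax": 0, "ay": 0, "az": -9.3, "claw": 0},
    {"x": 0, "y": 0, "z": 0, "ax": 0, "ay": 0, "az": -9.3, "claw": 0},
    {"x": 0, "y": 0, "z": 0, "ax": 0, "ay": 0, "az": -9.3, "claw": 0},
    {"x": 0, "y": 0, "z": 0, "ax": 0, "ay": 0, "az": -9.3, "claw": 0},
    {"x": 0, "y": 0, "z": 0, "ax": 0, "ay": 0, "az": -9.3, "claw": 0},
    {"x": 0, "y": 0, "z": 0, "ax": 0, "ay": 0, "az": -9.3, "claw": 0},
    {"x": 0, "y": 0, "z": 0, "ax": 0, "ay": 0, "az": -9.3, "claw": 0},
    {"x": 0, "y": 0, "z": 0, "ax": 0, "ay": 0, "az": -9.3, "claw": 0},
    {"x": 0, "y": 0, "z": 0, "ax": 0, "ay": 0, "az": -9, "claw": 0},
    {"x": 0, "y": 0, "z": 0, "ax": 0, "ay": 0, "az": 0, "claw": 0},
    {"x": 0, "y": 0, "z": 0, "ax": 0, "ay": 0, "az": 0, "claw": 0}
  ]
}}

```text
clock: 2.85
eef_pos: [0.4856, -0.3036, 0.2311]
tool_rot: [-0.0, 0.544, 0.839, 0.0]
contact_force: [-1.2, 0.3, -0.0]
width: 0.003
grasp_force: 0.0
```

>>> {"method": "send_rows", "body": {
  "plan": [
    {"x": 0, "y": 0, "z": 40, "ax": 0, "ay": 0, "az": 0, "claw": 0},
    {"x": 0, "y": 0, "z": 40, "ax": 0, "ay": 0, "az": 0, "claw": 0},
    {"x": 0, "y": 0, "z": 40, "ax": 0, "ay": 0, "az": 0, "claw": 0},
    {"x": 0, "y": 0, "z": 40, "ax": 0, "ay": 0, "az": 0, "claw": 0},
    {"x": 0, "y": 0, "z": 26, "ax": 0, "ay": 0, "az": 0, "claw": 0},
    {"x": 0, "y": 0, "z": 0, "ax": 0, "ay": 0, "az": 0, "claw": 0},
    {"x": 0, "y": 0, "z": 0, "ax": 0, "ay": 0, "az": 0, "claw": 0}
  ]
}}

```text
clock: 3.72
eef_pos: [0.4863, -0.3036, 0.0461]
tool_rot: [0.0, 0.543, 0.84, -0.0]
contact_force: [-1.0, -0.4, 0.5]
width: 0.005
grasp_force: 0.0
```

```bash
python3 - <<'E'
from h import *
a=vision.snapshot("scene"); print(manip.get_obs()["eef_pos"])
cv2.imwrite("pics/s1.png",cv2.resize(a[120:330,130:400],None,fx=2.8,fy=2.8,interpolation=cv2.INTER_CUBIC))
E
```

```text
[ 0.48640395 -0.30383507  0.04644853]
```

View pics/s1.png

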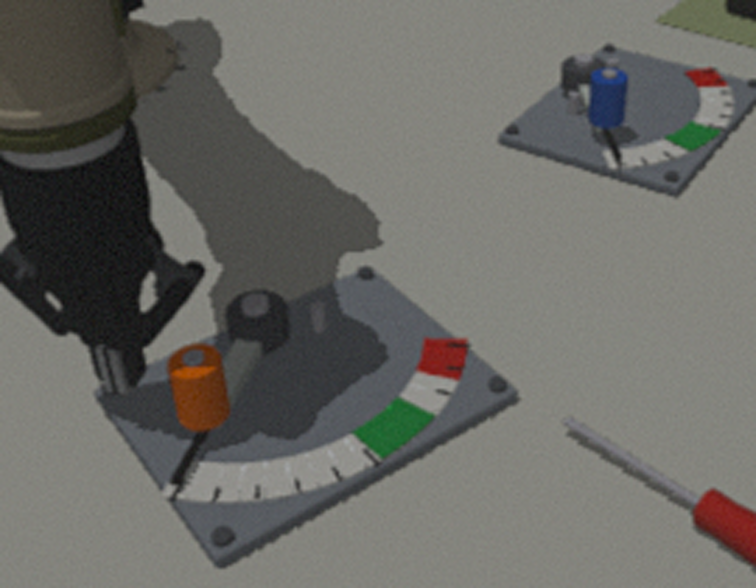

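The scene crop shows the closed fingers at about (118,390), clear of the roller at (198,388). The knuckle links start low above the tips, so I raise the tips before pushing.

>>> {"method": "send_rows", "body": {
  "plan": [
    {"x": 0, "y": 0, "z": -12, "ax": 0, "ay": 0, "az": 0, "claw": 0},
    {"x": 0, "y": 10, "z": 0, "ax": 0, "ay": 0, "az": 0, "claw": 0},
    {"x": 0, "y": 9, "z": 0, "ax": 0, "ay": 0, "az": 0, "claw": 0},
    {"x": -2.4, "y": 8, "z": 0, "ax": 0, "ay": 0, "az": -5, "claw": 0},
    {"x": -2.4, "y": 8, "z": 0, "ax": 0, "ay": 0, "az": -5, "claw": 0},
    {"x": -2.4, "y": 8, "z": 0, "ax": 0, "ay": 0, "az": -5, "claw": 0},
    {"x": -2.4, "y": 8, "z": 0, "ax": 0, "ay": 0, "az": -5, "claw": 0},
    {"x": -2.4, "y": 8, "z": 0, "ax": 0, "ay": 0, "az": -5, "claw": 0},
    {"x": -2.4, "y": 8, "z": 0, "ax": 0, "ay": 0, "az": -5, "claw": 0},
    {"x": -2.4, "y": 8, "z": 0, "ax": 0, "ay": 0, "az": -5, "claw": 0},
    {"x": -2.4, "y": 8, "z": 0, "ax": 0, "ay": 0, "az": -5, "claw": 0},
    {"x": 0, "y": 0, "z": 0, "ax": 0, "ay": 0, "az": 0, "claw": 0}
  ]
}}

```text
clock: 5.28
eef_pos: [0.5625, -0.2681, 0.0572]
tool_rot: [-0.0, 0.223, 0.975, -0.0]
contact_force: [-3.0, -2.0, 3.2]
width: -0.001
grasp_force: 1.8
```

```bash
cat > m.py <<'E'
from h import *
import sys
a=vision.snapshot("scene"); o=manip.get_obs()
piv=np.array([.4950,-.2005])
ang=lambda p:np.degrees(np.arctan2(*(p[:2]-piv)[::-1]))
g,s,_=blob(a,(5,150,60),(20,255,255),(150,170,400,320)); P=ray("scene",g,.053)
print("roller",g,s,P,np.linalg.norm(P[:2]-piv),"angle",ang(P),"defl",ang(P)+65.9)
gg,s,_=blob(a,(45,80,40),(80,255,255),(150,170,330,320)); print("green",gg,s[4],ang(ray("scene",gg,.015)))
t=o["eef_pos"][:2]-piv; q=o["tool_rot"]; psi=np.degrees(2*np.arctan2(q[2],q[1])); r=np.radians(psi)
print("TCP in radial/tangential of tool",-t@[np.cos(r),np.sin(r)],t@[np.sin(r),-np.cos(r)],"psi",psi,o["clock"],o["contact_force"])
cv2.imwrite(f"pics/{sys.argv[1]}.png",cv2.resize(a[200:320,150:330],None,fx=4.4,fy=4.4,interpolation=cv2.INTER_CUBIC))
E
python3 m.py s2
```

```text
roller [236.75929978 255.71115974] [ 77  70  20  31 457] [ 0.57761717 -0.24385108  0.053     ] 0.09330012136153797 angle -27.68700283068873 defl 38.21299716931128
green [269.90965732 272.14330218] 321 -5.401877338589252
TCP in radial/tangential of tool 0.09004350347103099 -0.0317367914851364 psi 154.18041544168747 5.325 [-2.77359502 -2.84402405  3.05983792]
```

View pics/s2.png

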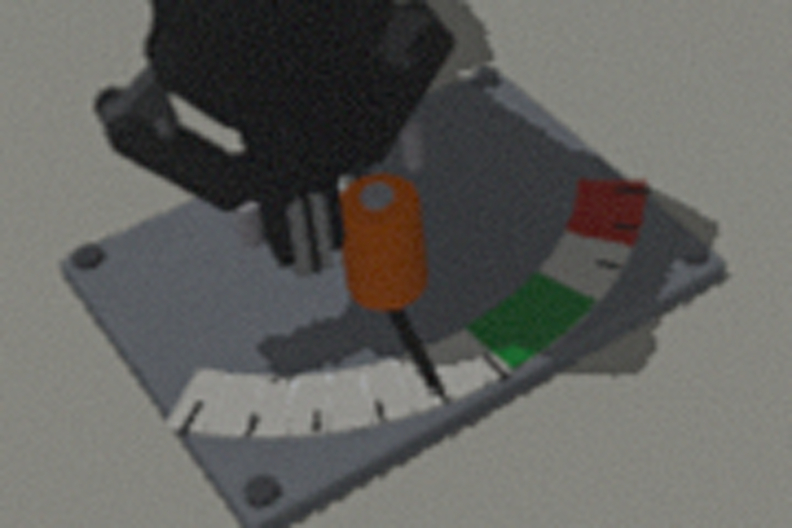

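The pointer, tip at crop (440,395), is near the 40° tick. The green band is centred at about (530,318), with red well beyond it.

>>> {"method": "send_rows", "body": {
  "plan": [
    {"x": -2.4, "y": 8, "z": 0, "ax": 0, "ay": 0, "az": -5, "claw": 0},
    {"x": -2.4, "y": 8, "z": 0, "ax": 0, "ay": 0, "az": -5, "claw": 0},
    {"x": -2.4, "y": 8, "z": 0, "ax": 0, "ay": 0, "az": -5, "claw": 0},
    {"x": -1.3, "y": 4, "z": 0, "ax": 0, "ay": 0, "az": -2.5, "claw": 0},
    {"x": -1.3, "y": 4, "z": 0, "ax": 0, "ay": 0, "az": -2.5, "claw": 0},
    {"x": 0, "y": 0, "z": 0, "ax": 0, "ay": 0, "az": 0, "claw": 0},
    {"x": 0, "y": 0, "z": 0, "ax": 0, "ay": 0, "az": 0, "claw": 0}
  ]
}}

```text
clock: 6.2
eef_pos: [0.5812, -0.2414, 0.0572]
tool_rot: [-0.0, 0.051, 0.999, -0.0]
contact_force: [-1.8, -4.5, 2.1]
width: 0.0
grasp_force: 2.5
```

```bash
cat >> m.py <<'E'
# predicted pixels in crop for pointer tip/outer band edge at angles
b=lambda th,r,z:(proj("scene",[piv[0]+r*np.cos(np.radians(th)),piv[1]+r*np.sin(np.radians(th)),z])-[150,200]+.5)*4.4
for d in (51,56,61,66,71): print(d,b(d-65.9,.138,.023).round(),b(d-65.9,.112,.023).round(),"band edge",b(d-65.9,.142,.015).round(),b(d-65.9,.112,.015).round())
E
python3 m.py s3
```

```text
roller [253.63360882 249.29201102] [ 95  63  17  30 363] [ 0.59010114 -0.21491993  0.053     ] 0.0961881531917612 angle -8.621929339286403 defl 57.2780706607136
green [270.27915194 272.24028269] 283 -5.286447319675241
TCP in radial/tangential of tool 0.08995635562246931 -0.03191520601954245 psi 174.1728460681943 6.25 [-1.78018456 -5.07899345  1.39482318]
51 [503. 347.] [465. 310.] band edge [510. 368.] [466. 324.]
56 [527. 332.] [485. 298.] band edge [535. 352.] [486. 313.]
61 [550. 316.] [503. 285.] band edge [558. 335.] [504. 300.]
66 [570. 299.] [519. 272.] band edge [579. 318.] [520. 286.]
71 [588. 281.] [534. 258.] band edge [597. 299.] [535. 272.]
```

View pics/s3.png

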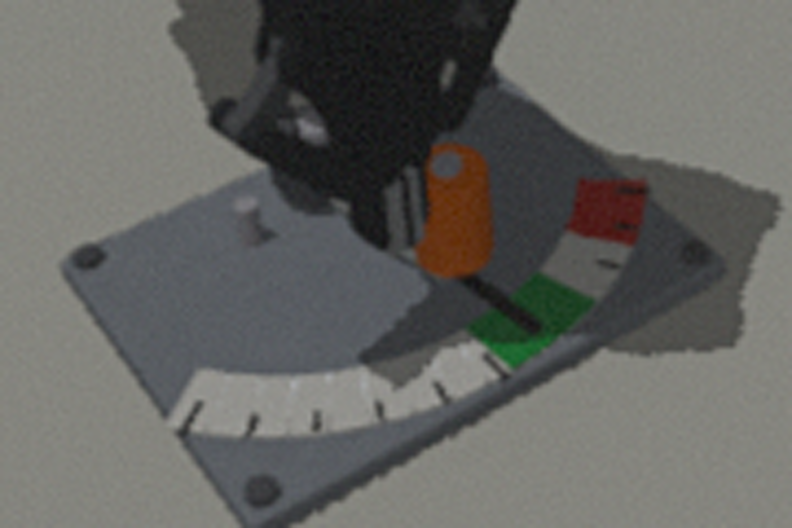

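The pointer now lies on the green band from crop (480,285) to (540,328), slightly short of the middle. I will measure its line by mask.

```bash
cat > p.py <<'E'
from h import *
piv=np.array([.4950,-.2005]); a=vision.snapshot("scene")
t=manip.get_obs()
V=a.max(2)
pts=[];ed=[]
H=cv2.cvtColor(a,cv2.COLOR_BGR2HSV)
for th in np.arange(-30,25,.25):
  for r in np.arange(.114,.135,.002):
    P=piv+r*np.array([np.cos(np.radians(th)),np.sin(np.radians(th))])
    u=proj("scene",[*P,.023]).astype(np.float32); v=cv2.getRectSubPix(V,(1,1),(float(u[0]),float(u[1])))[0,0]
    pts.append((th,v))
    w=proj("scene",[*P,.015]); h=H[int(round(w[1])),int(round(w[0]))]
    ed.append((th,45<=h[0]<=80 and h[1]>80))
pts=np.array(pts); ed=np.array(ed,float); T=np.unique(pts[:,0])
m=np.array([pts[pts[:,0]==x,1].mean() for x in T]); g=np.array([ed[ed[:,0]==x,1].mean() for x in T])
G=T[g>.5]; print("band",G.min(),G.max(),(G.min()+G.max())/2)
s=(T>-25)&(T<5); i=np.argmin(np.where(s,m,999)); w=np.clip(60-m,0,None)*(abs(T-T[i])<5)
print("pointer",T[i],(w*T).sum()/w.sum()); print(np.c_[T,m][::4][(T[::4]>-18)&(T[::4]<6)].round().astype(int).tolist())
print(t["clock"],t["contact_force"].round(1))
E
python3 p.py
```

```text
Traceback (most recent call last):
  File "p.py", line 10, in <module>
    u=proj("scene",[*P,.023]).astype(np.float32); v=cv2.getRectSubPix(V,(1,1),(float(u[0]),float(u[1])))[0,0]
      ~~~~^^^^^^^^^^^^^^^^^^^
  File "h.py", line 8, in proj
    p=vision.camera_params(n); q=p["world_to_cam"]@np.r_[P,1]
ValueError: time passes only in moves, steps and waits
```

```bash
sed -i 's/^import cv2, numpy as np/import cv2, numpy as np, functools\ncp=functools.cache(vision.camera_params)/; s/p=vision.camera_params(n)/p=cp(n)/' h.py; python3 p.py
```

```text
band -15.0 4.75 -5.125
pointer -8.5 -8.350289403383794
[[-17, 76], [-16, 67], [-15, 63], [-14, 61], [-13, 62], [-12, 63], [-11, 61], [-10, 45], [-9, 29], [-8, 30], [-7, 38], [-6, 57], [-5, 63], [-4, 62], [-3, 62], [-2, 61], [-1, 62], [0, 62], [1, 63], [2, 69], [3, 80], [4, 83], [5, 82]]
6.35 [-2.  -5.   2.1]
```

>>> {"method": "send_rows", "body": {
  "plan": [
    {"x": -0.9, "y": 2.5, "z": 0, "ax": 0, "ay": 0, "az": -1.6, "claw": 0},
    {"x": -0.9, "y": 2.5, "z": 0, "ax": 0, "ay": 0, "az": -1.6, "claw": 0},
    {"x": 0, "y": 0, "z": 0, "ax": 0, "ay": 0, "az": 0, "claw": 0},
    {"x": 0, "y": 0, "z": 0, "ax": 0, "ay": 0, "az": 0, "claw": 0}
  ]
}}

```text
clock: 6.85
eef_pos: [0.5834, -0.2363, 0.0572]
tool_rot: [-0.0, 0.023, 1.0, -0.0]
contact_force: [-1.8, -4.0, 2.0]
width: 0.004
grasp_force: 2.5
```

```bash
python3 p.py
```

```text
band -15.0 4.75 -5.125
pointer -5.25 -5.10679982536564
[[-17, 76], [-16, 72], [-15, 74], [-14, 69], [-13, 63], [-12, 63], [-11, 63], [-10, 62], [-9, 64], [-8, 62], [-7, 48], [-6, 31], [-5, 29], [-4, 34], [-3, 52], [-2, 63], [-1, 63], [0, 62], [1, 62], [2, 68], [3, 80], [4, 83], [5, 82]]
6.9 [-2.2 -4.8  0.6]
```

Centred on the band. I hold for 2.5 s and then check.

>>> {"method": "send_rows", "body": {
  "plan": [
    {"x": 0, "y": 0, "z": 0, "ax": 0, "ay": 0, "az": 0, "claw": 0},
    {"x": 0, "y": 0, "z": 0, "ax": 0, "ay": 0, "az": 0, "claw": 0},
    {"x": 0, "y": 0, "z": 0, "ax": 0, "ay": 0, "az": 0, "claw": 0},
    {"x": 0, "y": 0, "z": 0, "ax": 0, "ay": 0, "az": 0, "claw": 0},
    {"x": 0, "y": 0, "z": 0, "ax": 0, "ay": 0, "az": 0, "claw": 0},
    {"x": 0, "y": 0, "z": 0, "ax": 0, "ay": 0, "az": 0, "claw": 0},
    {"x": 0, "y": 0, "z": 0, "ax": 0, "ay": 0, "az": 0, "claw": 0},
    {"x": 0, "y": 0, "z": 0, "ax": 0, "ay": 0, "az": 0, "claw": 0},
    {"x": 0, "y": 0, "z": 0, "ax": 0, "ay": 0, "az": 0, "claw": 0},
    {"x": 0, "y": 0, "z": 0, "ax": 0, "ay": 0, "az": 0, "claw": 0},
    {"x": 0, "y": 0, "z": 0, "ax": 0, "ay": 0, "az": 0, "claw": 0},
    {"x": 0, "y": 0, "z": 0, "ax": 0, "ay": 0, "az": 0, "claw": 0},
    {"x": 0, "y": 0, "z": 0, "ax": 0, "ay": 0, "az": 0, "claw": 0},
    {"x": 0, "y": 0, "z": 0, "ax": 0, "ay": 0, "az": 0, "claw": 0},
    {"x": 0, "y": 0, "z": 0, "ax": 0, "ay": 0, "az": 0, "claw": 0},
    {"x": 0, "y": 0, "z": 0, "ax": 0, "ay": 0, "az": 0, "claw": 0},
    {"x": 0, "y": 0, "z": 0, "ax": 0, "ay": 0, "az": 0, "claw": 0},
    {"x": 0, "y": 0, "z": 0, "ax": 0, "ay": 0, "az": 0, "claw": 0},
    {"x": 0, "y": 0, "z": 0, "ax": 0, "ay": 0, "az": 0, "claw": 0},
    {"x": 0, "y": 0, "z": 0, "ax": 0, "ay": 0, "az": 0, "claw": 0}
  ]
}}

```text
clock: 9.4
eef_pos: [0.5834, -0.2363, 0.0572]
tool_rot: [-0.0, 0.023, 1.0, -0.0]
contact_force: [-2.1, -5.4, 1.4]
width: 0.004
grasp_force: 2.4
```

```bash
python3 p.py
```

```text
band -15.0 4.75 -5.125
pointer -5.5 -5.140861027190333
[[-17, 76], [-16, 74], [-15, 73], [-14, 70], [-13, 64], [-12, 63], [-11, 62], [-10, 62], [-9, 63], [-8, 62], [-7, 47], [-6, 31], [-5, 30], [-4, 34], [-3, 53], [-2, 62], [-1, 62], [0, 62], [1, 64], [2, 68], [3, 78], [4, 83], [5, 82]]
9.45 [-1.7 -4.6  2.2]
```

Held in the middle for over 2.5 s. Now I release it by backing off and lifting, then waiting.

>>> {"method": "send_rows", "body": {
  "plan": [
    {"x": 0, "y": -15, "z": -40, "ax": 0, "ay": 0, "az": 0, "claw": 0},
    {"x": 0, "y": 0, "z": -50, "ax": 0, "ay": 0, "az": 0, "claw": 0},
    {"x": 0, "y": 0, "z": -50, "ax": 0, "ay": 0, "az": 0, "claw": 0},
    {"x": 0, "y": 0, "z": 0, "ax": 0, "ay": 0, "az": 0, "claw": 0},
    {"x": 0, "y": 0, "z": 0, "ax": 0, "ay": 0, "az": 0, "claw": 0},
    {"x": 0, "y": 0, "z": 0, "ax": 0, "ay": 0, "az": 0, "claw": 0},
    {"x": 0, "y": 0, "z": 0, "ax": 0, "ay": 0, "az": 0, "claw": 0},
    {"x": 0, "y": 0, "z": 0, "ax": 0, "ay": 0, "az": 0, "claw": 0},
    {"x": 0, "y": 0, "z": 0, "ax": 0, "ay": 0, "az": 0, "claw": 0},
    {"x": 0, "y": 0, "z": 0, "ax": 0, "ay": 0, "az": 0, "claw": 0},
    {"x": 0, "y": 0, "z": 0, "ax": 0, "ay": 0, "az": 0, "claw": 0},
    {"x": 0, "y": 0, "z": 0, "ax": 0, "ay": 0, "az": 0, "claw": 0},
    {"x": 0, "y": 0, "z": 0, "ax": 0, "ay": 0, "az": 0, "claw": 0},
    {"x": 0, "y": 0, "z": 0, "ax": 0, "ay": 0, "az": 0, "claw": 0},
    {"x": 0, "y": 0, "z": 0, "ax": 0, "ay": 0, "az": 0, "claw": 0},
    {"x": 0, "y": 0, "z": 0, "ax": 0, "ay": 0, "az": 0, "claw": 0},
    {"x": 0, "y": 0, "z": 0, "ax": 0, "ay": 0, "az": 0, "claw": 0},
    {"x": 0, "y": 0, "z": 0, "ax": 0, "ay": 0, "az": 0, "claw": 0},
    {"x": 0, "y": 0, "z": 0, "ax": 0, "ay": 0, "az": 0, "claw": 0},
    {"x": 0, "y": 0, "z": 0, "ax": 0, "ay": 0, "az": 0, "claw": 0}
  ]
}}

```text
clock: 11.95
eef_pos: [0.583, -0.2508, 0.1972]
tool_rot: [-0.0, 0.022, 1.0, 0.0]
contact_force: [0.0, 0.1, 0.7]
width: -0.002
grasp_force: 0.0
```

>>> {"method": "send_rows", "body": {
  "plan": [
    {"x": 0, "y": 0, "z": 0, "ax": 0, "ay": 0, "az": 0, "claw": 0},
    {"x": 0, "y": 0, "z": 0, "ax": 0, "ay": 0, "az": 0, "claw": 0},
    {"x": 0, "y": 0, "z": 0, "ax": 0, "ay": 0, "az": 0, "claw": 0},
    {"x": 0, "y": 0, "z": 0, "ax": 0, "ay": 0, "az": 0, "claw": 0},
    {"x": 0, "y": 0, "z": 0, "ax": 0, "ay": 0, "az": 0, "claw": 0},
    {"x": 0, "y": 0, "z": 0, "ax": 0, "ay": 0, "az": 0, "claw": 0},
    {"x": 0, "y": 0, "z": 0, "ax": 0, "ay": 0, "az": 0, "claw": 0},
    {"x": 0, "y": 0, "z": 0, "ax": 0, "ay": 0, "az": 0, "claw": 0}
  ]
}}

```text
clock: 12.95
eef_pos: [0.583, -0.2508, 0.1973]
tool_rot: [-0.0, 0.022, 1.0, -0.0]
contact_force: [0.1, 0.3, 0.9]
width: 0.002
grasp_force: 0.0
```

```bash
python3 m.py s4 | head -3
```

```text
roller [200.74579832 258.62815126] [ 40  73  22  31 476] [ 0.53333364 -0.28465454  0.053     ] 0.092474069640755 angle -65.51003310611246 defl 0.38996689388754646
green [269.92236025 272.18322981] 322 -5.426168770736945
TCP in radial/tangential of tool 0.09012031317825468 -0.046421394241312065 psi 177.49024227184947 13.0 [ 0.03384449  0.13787651 -0.08131065]
```

View pics/s4.png

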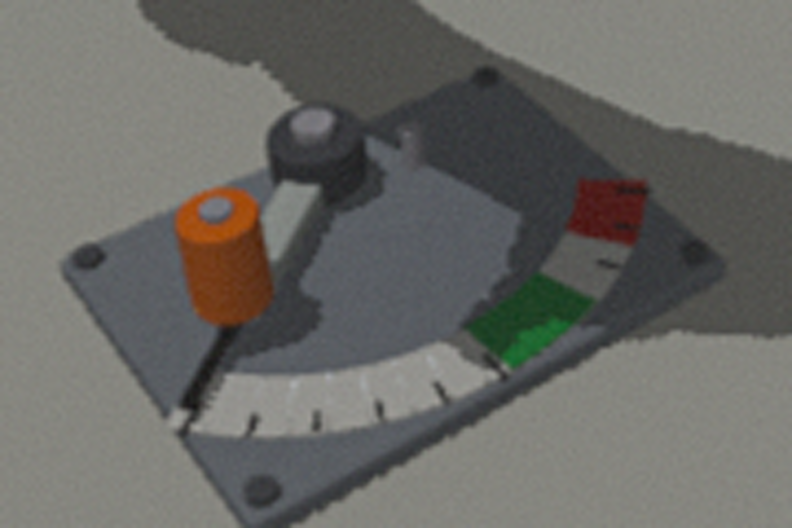

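The roller is back at crop (225,255), with the pointer at the zero tick (190,415) as at the start, and the gripper is clear above.

```bash
python3 -c "
from plant import manip; print(manip.finish_job())"
```

```text
the job is handed in; nothing more can be done
None
```

The job is handed in: I pushed the orange tensioner to the middle of its green band (within about 0.1° by the camera), held it over 2.5 s without going near the red and let it spring back to its stop; the blue one was not touched.

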